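Clamp a batch of staining boxes on a platform shaker and set its speed

ROBOT

A 6-joint arm with a two-finger parallel gripper is mounted at the origin on the work surface. World frame = base frame: x ahead of the robot, y to its left, z up, the work surface at z = 0. Lengths are in mm, angles in rad, forces in N, time in s.
With the tool pointing down it reaches from about 300 to 775 mm from the base axis. Payload 14.6 kg.
Tool frame: the origin (TCP) lies at the very end of the fingers, on their centre line; the grasp point (between the pads) lies 19 mm behind it (grip_point_offset is the distance from the TCP to the grasp point, in mm); z points along the fingers, y is the line along which they close (so a half turn about z gives the same grasp; the last joint's range is limited). The gripper opens to 94 mm and grips with 3 to 60 N. Pads are 16 mm wide; open, the fingers measure 119 mm over their backs; the gripper's body (75 mm by 177 mm) begins 78 mm behind the grasp point.
Start: joints at [1.116, 0.3, 1.521, -0, 1.321, -0.067], TCP at [207.981, 509.15, 205.446] pointing down, gripper open.
Joint ranges: [-3.03, 3.03], [-0.79, 2.21], [0.23, 2.52], [-1.04, 4.18], [0, 3.07], [-2.55, 2.55]. Speed limits (rad/s): [2.22, 2.22, 2.57, 3.14, 3.14, 3.14].

INTERFACE

Orientations are given as [roll, pitch, yaw] about the fixed x, y, z axes, in that order (R = Rz(yaw) Ry(pitch) Rx(roll)).
In Python, from cell import read_state, camera, camera_info, sign_off, grip_point_offset gives the robot as it stands.
- The arm moves only by the shell command python3 -m handwheel 'ROWS' [FORCE]. ROWS is text: rows parted by semicolons, each of 5 numbers parted by spaces: the shift along the world's x, y, z in units of 40 mm (1.0 is 40 mm), then the turn about the world's z in units of 5 degrees (1.0 is 5 degrees), then the closure, from 0 (fully open) to 1 (shut). In form: dx dy dz yaw gripper; .... A call has 1 to 12 rows; each row shifts and turns the commanded pose from where the row before left it; what a row does not reach is not made up. A row lasts 1/12 s, in which the tool goes at most 41.7 mm and 7.16 degrees, less where a joint would pass 70% of its speed; a pose out of reach is approached as far as the arm can. A call is refused whole if a number of a shift passes 1 or a number of a turn 1, either way. A call with a gripper value outside its range is refused whole. The fingers move at their own pace and stop on an object; FORCE is the grip in N (left out, the last holds). Time passes only in rows, so rows that do not move let the fingers close. It gives the time, the measured TCP pose, the force, the opening and the grip force at its end, in the units of the state.
- read_state(): the state, without advancing time (a new reading comes with each control period).
- camera(name): name is "scene" or "top"; returns (picture, depth): 480x640x3 uint8, red, green, blue; 480x640 float32, mm along the optical axis (not along the pixel's ray), 0 where there is no reading.
- camera_info(name): a dict with "intrinsics" (3x3 intrinsics, pixels), "world_from_camera" (4x4, takes a point from camera to world coordinates). Camera axes: x right, y down, z forward; pixel columns grow to the right and rows downward; lengths in mm; the calibration is good to about 2 mm. A picture is of the moment at which its call begins. camera_info takes no time and is no camera call.
- sign_off(): hands the job in; it is judged then, once.
The state is a dict: "clock": time; "joints": joint angles; "qd": joint speeds; "effort": joint torques, N m; "eef_pos": TCP position; "eef_rot": TCP orientation; "wrist_force": force on the tool from outside, world axes, zero at the start; "moment": the same for the moment, N m; "finger_gap": finger opening in mm; "finger_force": force on a finger pad.
Only numpy, scipy, OpenCV 4.12 (cv2) and the standard library are available. Lean on these libraries where they do the work, as an engineer would, in place of code of your own. Each camera call takes 0.05 s, during which the arm holds its last target. There are 200 camera calls.

TASK

Load the bench-top platform shaker: draw its thumb wedge right back, slide the clamp bar fully open and set every white-lidded black staining box on the bench flat on the platform, side by side between the front lip and the bar with their long sides along the bar. Then push the bar up against the boxes and slide the thumb wedge in firmly until it jams the bar tight on all of them, and only after that turn the speed selector four clicks clockwise from off, so that its pointer stands at the middle mark. Leave everything else on the bench where it is.

Things in the scene. Friction and masses are not known exactly. Their poses are not given: they have to be found in the camera images.
- shaker: White fixed platform shaker, about 190 mm deep (x) and 460 mm wide (y): an aluminium platform, its surface 100 mm above the bench, with a front lip, clamp bar and thumb wedge, and at its right (-y) a white console 90 mm high with the speed selector. Origin on the bench under the platform's middle; x points away from the robot, y to the left.
- bay (a point): Centre of where a row of clamped boxes stands, on the platform's surface. x points from the front lip (nearest the robot) to the clamp bar, y along the bar to the left, z up. The lip, 14 mm high, has its inner face at x = -29 mm; side rims, 14 mm high, have inner faces at y = -168 and 168 mm. Three boxes fit side by side, e.g. at y = -105, 0, 105 mm.
- clamp_bar (a joint): Position in m of the clamp bar, an aluminium bar 326 mm long, top 23 mm above the platform, with a black rubber facing. 0 is fully open (facing 82 mm from the lip); grows as it closes along the bay's -x; stop at 0.036. At 0.024 it just touches boxes that stand against the lip; the facing gives 5 mm (2 to 4 N per mm on each box). Slides with 1.5 N, stays where left. With the wedge in, it cannot open.
- bar_grip (a point): Grip point of the clamp bar: the black upright handle plate behind the bar near its right end, 12 mm thick along the bay's x, 36 mm wide along y. The plate's top is 12 mm above this point, its foot 38 mm below; nothing higher than 26 mm above the platform stands within 25 mm of it. Same axes as the bay. Pinch it along x and slide it.
- wedge (a joint): Position in m of the brass thumb wedge behind the clamp bar. 0 is drawn right out (+y), clear of the bar; grows as it slides in along the bay's -y, only possible with the bar closed; stop at 0.088. Ramp 10 degrees. Slides with 4 N; with the bar on the boxes it bites from about 0.050 and jams at a push of 10 to 15 N, at about 0.060 to 0.080; stays when let go. 6 to 10 N draw it out.
- wedge_grip (a point): Grip point of the wedge: its black upright thumb tab, 14 mm thick along the bay's y (the way it slides), 34 mm wide along x. The tab's top is 12 mm above this point, its foot 29 mm below on the wedge. Same axes as the bay.
- selector (a joint): Angle in rad of the shaker's speed selector, a grey pointer knob on a vertical axis: 0 is off, it grows clockwise seen from above. It clicks every 30 degrees (0.524 rad), eight clicks in all, and settles into the nearest click when let go; a click takes about 0.13 N m. Four clicks is 2.094.
- selector_grip (a point): On the selector's axis, two thirds up its grip, an upright bar 52 mm long, 14 mm thick and 34 mm high, its top 11 mm above this point; a round skirt of 58 mm diameter lies 23 mm below it. x points along the bar to the white pointer mark (it turns with the knob), z up.
- box1_mid (a point): Centre of a closed staining box (black tub, flat white lid), a plain block 58 mm along its x, 90 mm along its y and 52 mm high, about 0.18 kg; this point lies 26 mm above its underside. Two or three of the three boxes are there; either long side may face the bar.
- box2_mid (a point): Centre of a closed staining box (black tub, flat white lid), a plain block 58 mm along its x, 90 mm along its y and 52 mm high, about 0.18 kg; this point lies 26 mm above its underside. Two or three of the three boxes are there; either long side may face the bar.
- box3_mid (a point): Centre of a closed staining box (black tub, flat white lid), a plain block 58 mm along its x, 90 mm along its y and 52 mm high, about 0.18 kg; this point lies 26 mm above its underside. Two or three of the three boxes are there; either long side may face the bar.
- tube_rack: Bystander, leave alone: low grey rack of small tubes, 62 x 104 x 48 mm, among the boxes; origin under its centre.
- reagent_bottle: Bystander, leave alone: reagent bottle with a blue cap, 70 mm across, 145 mm high; origin under its centre.
- beaker: Bystander, leave alone: empty beaker, 72 mm across, 95 mm high; origin under its centre.
- marker: Bystander, leave alone: marker pen lying down, 140 mm long, along its x.
Not all that is in view belongs to the job. What is shaped like the part that bears box3_mid but purple or yellow is not meant.

How it is judged:
By the outcome, as a careful person would: the job done as asked, in the order asked, and still so for the second after the job is handed in, with the robot touching nothing.
Of box1, box2, box3 only 2 to 3 are there at a start; the rules pass over those that are not, and their reading is None.
At some moment in a run one of box1, box2, box3 may be knocked a few centimetres aside while the robot is not near it.
It also fails if it takes over 210 s, if anything falls off the work surface, if the arm or the gripper's body presses on something with over 40 N, if the wrist force passes 120 N, or if a joint passes its speed limit or range.

## Working session

There is one attempt and no reset: what is moved stays moved. The work goes in short steps, Python scripts to look and compute and a shell command to move; the robot and the scene stay as the last step left them, time stands still between calls to the robot, and variables do not carry over. Pictures are saved under pics/ and viewed, at most 14 in all, crops included, and the job is handed in when it is done.

```bash
mkdir -p pics
cat > h.py <<'E'
import numpy as np, cv2
from cell import *
def cloud(n):
    im,d=camera(n); ci=camera_info(n); K=np.array(ci["intrinsics"]);T=np.array(ci["world_from_camera"])
    v,u=np.mgrid[0:480,0:640]
    P=np.stack([(u-K[0,2])/K[0,0]*d,(v-K[1,2])/K[1,1]*d,d,np.ones_like(d)],-1)@T.T
    P=P[...,:3]; P[d==0]=np.nan
    return im,P
def save(im,f,s=1,box=None):
    if box: im=im[box[1]:box[3],box[0]:box[2]]
    cv2.imwrite(f,cv2.resize(im[...,::-1],None,fx=s,fy=s,interpolation=cv2.INTER_CUBIC))
E
python3 - <<'E'
from h import *
for n in("top","scene"):
    im,P=cloud(n); save(im,f"pics/{n}0.png"); np.savez(f"{n}0.npz",im=im,P=P)
    print(n,np.array(camera_info(n)["world_from_camera"]).round(2).tolist())
print(read_state())
E
```

```text
top [[0.01, -0.99, 0.14, 376.66], [-1.0, -0.01, 0.01, -40.75], [-0.0, -0.14, -0.99, 1242.97], [0.0, 0.0, 0.0, 1.0]]
scene [[0.21, 0.79, -0.58, 1420.62], [0.98, -0.18, 0.12, -217.05], [-0.0, -0.59, -0.81, 1395.27], [0.0, 0.0, 0.0, 1.0]]
{'clock': 0.1, 'joints': array([ 1.11640228e+00,  3.00397215e-01,  1.52153643e+00,  1.09005017e-05,
        1.32068297e+00, -6.66064106e-02]), 'qd': array([ 0.00178017, -0.00347057, -0.00219029,  0.00199181, -0.00094951,
       -0.00055279]), 'effort': array([ 7.45612579e-04, -5.32637680e+01, -3.53290915e+01,  7.08927191e-02,
        2.34624505e-02, -7.13372401e-05]), 'eef_pos': array([207.87614177, 508.94530309, 204.94574208]), 'eef_rot': array([-3.14057167e+00, -7.86870504e-05,  2.75380228e+00]), 'wrist_force': array([ 0.66865257, -0.37328138, -0.19254103]), 'moment': array([ 0.00943233, -0.03077104, -0.04109021]), 'finger_force': 0.0, 'finger_gap': 93.9663595522481}
```

View pics/top0.png

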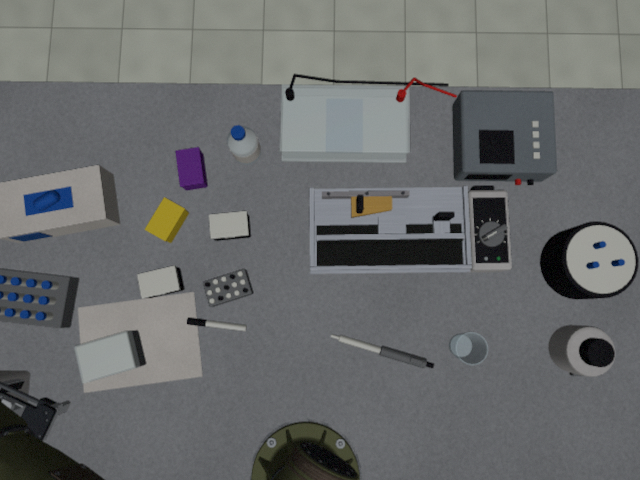

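View pics/scene0.png

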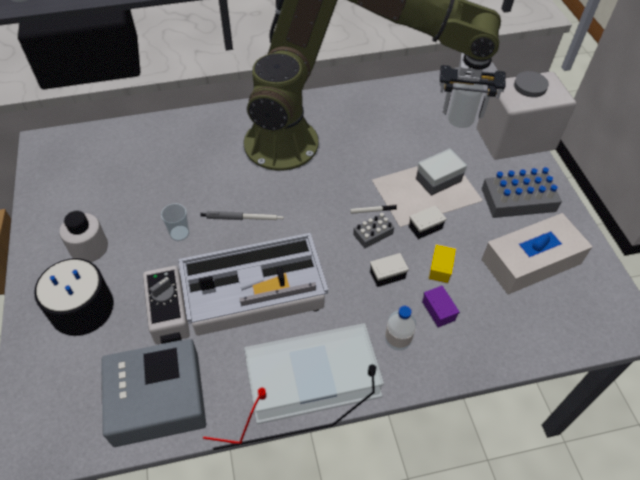

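The top view shows white-lidded boxes at (229,226) and (160,282). Lookalikes are the larger white-lidded block at (110,357), purple (191,168) and yellow (167,220). The shaker is at (390,230), its wedge tab at (360,203), handle plate at (443,217) and selector at (490,233). I'll measure these and check them in one crop.

Run:
```python
from h import *
D=np.load("top0.npz");im,P=D["im"],D["P"]
save(im,"pics/c1.png",2,(60,130,200+60,400)) 
save(im,"pics/c2.png",3.6,(300,175,520,285))
def top(u0,v0,u1,v1,zl,zh,col=None):
    p=P[v0:v1,u0:u1].reshape(-1,3); c=im[v0:v1,u0:u1].reshape(-1,3).astype(int)
    m=(p[:,2]>zl)&(p[:,2]<zh)
    if col: m&=col(c)
    q=p[m]
    r=cv2.minAreaRect(q[:,:2].astype(np.float32))
    print((u0,v0),m.sum(),"z",np.median(q[:,2]).round(1),"mean",q.mean(0).round(1),"rect",np.round(r[0],1),np.round(r[1],1),round(r[2],1), "min",q.min(0).round(1),"max",q.max(0).round(1))
w=lambda c:c.min(1)>150
top(200,205,255,245,40,70); top(200,205,255,245,40,70,w)
top(130,260,190,305,40,70); top(130,260,190,305,40,70,w)
top(70,320,150,385,40,100); 
top(200,262,256,310,30,70)
print("plat"); top(320,238,460,262,90,110)
top(345,190,368,215,128,160); top(430,205,458,226,128,160)
top(475,215,508,250,110,150)
top(310,240,470,275,108,120)
for v in range(184,276,4): print(v,[P[v,u].round(0).astype(int).tolist() if np.isfinite(P[v,u,0]) else None for u in (345,400,465)])
```

```text
(200, 205) 959 z 52.6 mean [578.  189.   52.5] rect [578.7 189.1] [59.7 91. ] 5.8 min [545.8 141.9  40.7] max [610.6 236.5  61.4]
(200, 205) 729 z 52.8 mean [577.1 189.3  52.9] rect [577.4 190.2] [53.6 85. ] 6.3 min [547.1 146.8  46.8] max [608.1 233.6  61.4]
(130, 260) 1008 z 52.4 mean [442.6 346.   52.3] rect [442.5 347.1] [59.  91.5] 13.7 min [405.7 297.3  40.9] max [480.9 396.5  60.8]
(130, 260) 771 z 52.6 mean [440.6 346.8  52.6] rect [441.6 348.5] [54.5 86. ] 13.9 min [405.7 302.2  42.2] max [476.1 394.7  60.8]
(70, 320) 2382 z 76.0 mean [274.5 444.1  74.9] rect [273.4 448.9] [ 87.2 126.5] 17.1 min [216.1 377.6  40.1] max [331.1 521.2  83.7]
(200, 262) 1169 z 37.3 mean [432.1 189.2  39.1] rect [432.4 190.3] [ 62.2 104.1] 18.4 min [389.6 133.5  30.2] max [477.1 247.2  54.5]
plat
(320, 238) 2727 z 101.2 mean [ 512.  -184.3  101.2] rect [ 512.6 -183. ] [ 44.3 311.7] 0.8 min [ 488.9 -338.5   93.1] max [536.7 -27.  109.9]
(345, 190) 65 z 130.1 mean [ 619.1 -110.9  135.2] rect [ 617.3 -105.7] [51.9 48.7] 0.8 min [ 591.3 -129.7  128. ] max [643.3 -81.  159.2]
(430, 205) 61 z 145.5 mea
[... 1019 characters left out ...]
9, 113]]
228 [[564, -83, 103], [563, -203, 121], [566, -350, 109]]
232 [[555, -83, 103], [553, -203, 122], [557, -349, 111]]
236 [[543, -82, 124], [544, -203, 123], [548, -349, 109]]
240 [[534, -82, 122], [536, -203, 122], [540, -350, 107]]
244 [[528, -83, 101], [530, -206, 100], [531, -350, 104]]
248 [[519, -83, 101], [521, -206, 101], [522, -350, 104]]
252 [[510, -83, 102], [512, -206, 100], [514, -351, 100]]
256 [[501, -83, 102], [503, -206, 101], [504, -349, 105]]
260 [[492, -83, 98], [494, -206, 98], [495, -350, 103]]
264 [[483, -83, 103], [485, -206, 96], [485, -347, 114]]
268 [[473, -83, 113], [475, -204, 114], [477, -349, 102]]
272 [[465, -83, 103], [467, -205, 101], [477, -378, -3]]
```

View pics/c1.png

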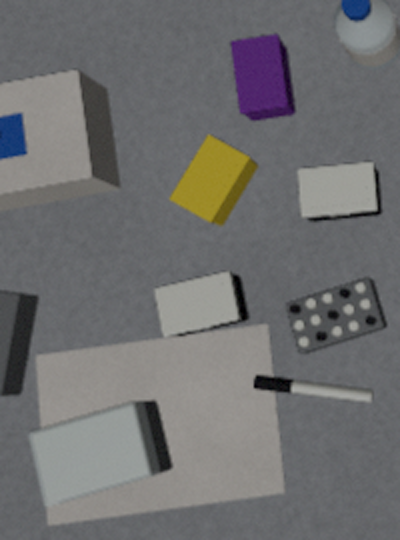

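View pics/c2.png

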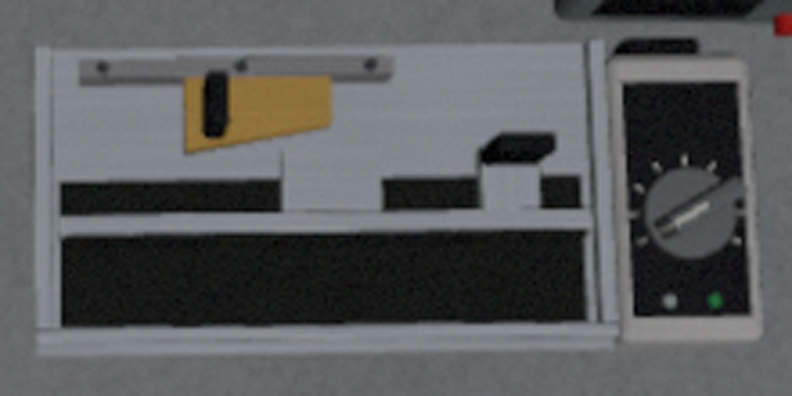

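Two staining boxes are there, A and B. Both measure 59x91x52 mm; the block at (110,357) is 87x126x76, so it is not one. The crop shows the selector pointing to off at lower left and the wedge tab at crop (216,100). Next I refine the tab, plate and knob.

Run:
```python
from h import *
for n in("top","scene"):
    D=np.load(n+"0.npz");im,P=D["im"].astype(int),D["P"]
    for nm,(x0,x1,y0,y1),zl in (("tab",(590,650,-140,-70),134),("plate",(560,625,-330,-260),134),("knob",(520,600,-450,-370),122)):
        m=(P[...,0]>x0)&(P[...,0]<x1)&(P[...,1]>y0)&(P[...,1]<y1)&(P[...,2]>zl)&(P[...,2]<175)
        if nm!="knob": m&=(im.max(-1)<70)
        q=P[m]; 
        if len(q)<4: print(n,nm,len(q));continue
        r=cv2.minAreaRect(q[:,:2].astype(np.float32))
        print(n,nm,len(q),np.median(q,0).round(1),q.min(0).round(),q.max(0).round(),"z95",np.percentile(q[:,2],90).round(1),np.round(r[0],1),np.round(r[1],1),round(r[2],1))
D=np.load("scene0.npz"); save(D["im"],"pics/s1.png",4,(140,225,340,345))
```

```text
top tab 103 [ 608.1 -111.7  164.3] [ 594. -117.  135.] [ 627. -105.  171.] z95 167.8 [ 610.4 -110.9] [32.6 11.2] 0.8
top plate 127 [ 584.5 -291.7  163.5] [ 581. -310.  134.] [ 592. -277.  171.] z95 167.0 [ 586.2 -293.5] [11.2 33.9] 0.6
top knob 163 [ 556.4 -409.9  132.8] [ 539. -438.  122.] [ 575. -387.  137.] z95 135.4 [ 557.4 -412.5] [14.1 55.1] 31.3
scene tab 91 [ 615.1 -114.2  163.5] [ 590. -121.  136.] [ 628. -107.  173.] z95 167.5 [ 609.4 -114.6] [13.6 38.3] 85.9
scene plate 138 [ 589.7 -295.8  154. ] [ 581. -315.  134.] [ 594. -279.  172.] z95 166.9 [ 587.6 -296.6] [12.8 35.6] 3.3
scene knob 141 [ 557.4 -413.   131.4] [ 536. -438.  122.] [ 576. -389.  142.] z95 136.7 [ 554.8 -412. ] [20.3 55.2] 31.2
```

View pics/s1.png

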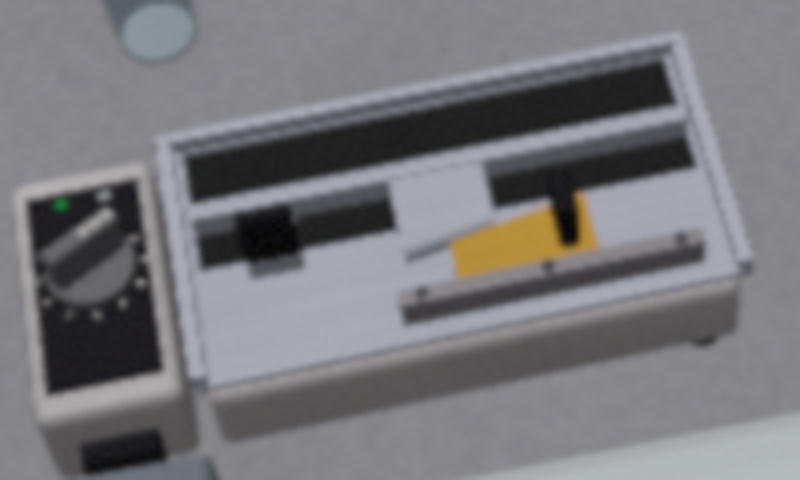

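```bash
python3 -m handwheel '0.5 -0.78 0.3 0.4 0;0.5 -0.78 0.3 0.4 0;0.5 -0.78 0.3 0.4 0;0.5 -0.78 0 0.4 0;0.5 -0.78 0 0.4 0;0.5 -0.78 0 0.4 0;0.5 -0.78 0 0.4 0;0.5 -0.78 0 0.4 0;0.5 -0.78 0 0.4 0;0.5 -0.78 0 0.4 0;0.5 -0.78 0 0.4 0;0.5 -0.78 0 0.2 0'; python3 -m handwheel '0.5 -0.78 0 0 0;0.5 -0.78 0 0 0;0.5 -0.78 0 0 0;0.5 -0.78 0 0 0;0.5 -0.78 0 0 0;0.5 -0.78 0 0 0;0.5 -0.78 0 0 0;0 0 0 0 0;0 0 0 0 0;0 0 0 0 0'
```

```text
clock: 1.1
eef_pos: [448.5, 133.0, 241.4]
eef_rot: [3.142, -0.0, -3.126]
wrist_force: [1.2, 1.3, 0.2]
finger_gap: 94.0
finger_force: 0.0
clock: 1.93
eef_pos: [587.7, -83.3, 241.0]
eef_rot: [3.141, -0.001, -3.128]
wrist_force: [0.3, -0.0, -0.3]
finger_gap: 94.1
finger_force: 0.0
```

```bash
python3 -m handwheel '0.58 -0.72 0 0 0;0 0 -0.6 0 0;0 0 -0.7 0 0;0 0 -0.7 0 0;0 0 -0.58 0 0;0 0 0 0 0;0 0 0 0 0.5;0 0 0 0 0.7;0 0 0 0 0.85;0 0 0 0 1;0 0 0 0 1' 20;python3 -m handwheel '0 0 0 0 1;0 0 0 0 1;0 0 0 0 1;0 0 0 0 1;0 0 0 0 1;0 0 0 0 1'
```

```text
clock: 2.85
eef_pos: [611.5, -112.5, 139.4]
eef_rot: [-3.141, 0.002, -3.128]
wrist_force: [-0.5, -0.5, 0.0]
finger_gap: 64.1
finger_force: 0.0
clock: 3.35
eef_pos: [611.2, -112.5, 138.2]
eef_rot: [3.142, -0.0, -3.128]
wrist_force: [-0.3, 0.2, -0.2]
finger_gap: 23.8
finger_force: 0.0
```

```bash
python3 -m handwheel '0 0 0 0 1;0 0 0 0 1;0 0 0 0 1;0 0 0 0 1' 25;python3 -m handwheel '0 0.12 0 0 1;0 0.12 0 0 1;0 0.12 0 0 1;0 0.12 0 0 1;0 0 0 0 1;0 0 0 0 1'
```

```text
clock: 3.68
eef_pos: [611.2, -112.3, 138.2]
eef_rot: [3.142, 0.0, -3.128]
wrist_force: [-0.4, 0.9, 0.2]
finger_gap: 14.2
finger_force: 25.0
clock: 4.18
eef_pos: [610.8, -92.3, 138.2]
eef_rot: [3.141, -0.001, -3.127]
wrist_force: [-5.7, 2.2, 2.4]
finger_gap: 13.9
finger_force: 25.0
```

```bash
python3 -m handwheel '-0.02 0.12 0 0 1;0 0.12 0 0 1;0 0.12 0 0 1;0 0.12 0 0 1;0 0 0 0 1;0 0 0 0 1';python3 -m handwheel '-0.02 0.12 0 0 1;0 0.12 0 0 1;0 0.12 0 0 1;0 0.12 0 0 1;0 0 0 0 1;0 0 0 0 1'
```

```text
clock: 4.68
eef_pos: [610.2, -75.8, 138.1]
eef_rot: [-3.138, -0.0, -3.129]
wrist_force: [-0.8, -18.6, -2.6]
finger_gap: 13.5
finger_force: 25.0
clock: 5.18
eef_pos: [610.0, -61.5, 137.9]
eef_rot: [-3.131, 0.001, -3.131]
wrist_force: [5.4, -49.7, -9.7]
finger_gap: 41.8
finger_force: 25.0
```

```bash
python3 -m handwheel '0 -0.2 0 0 1;0 -0.2 0 0 1;0 -0.1 0 0 0.5;0 0 0 0 0;0 0 0 0 0;0 0 0 0 0;0 0 0 0 0;0 0 0 0 0;0 0 0.6 0 0;0 0 0.8 0 0;0 0 0.6 0 0;0 0 0 0 0'
python3 - <<'E'
from h import *
im,P=cloud("top"); save(im,"pics/t2.png",3.6,(300,175,520,285))
E
```

```text
clock: 6.18
eef_pos: [611.1, -74.8, 223.8]
eef_rot: [-3.14, 0.008, -3.128]
wrist_force: [-0.6, -0.2, 0.3]
finger_gap: 85.1
finger_force: 0.0
```

View pics/t2.png

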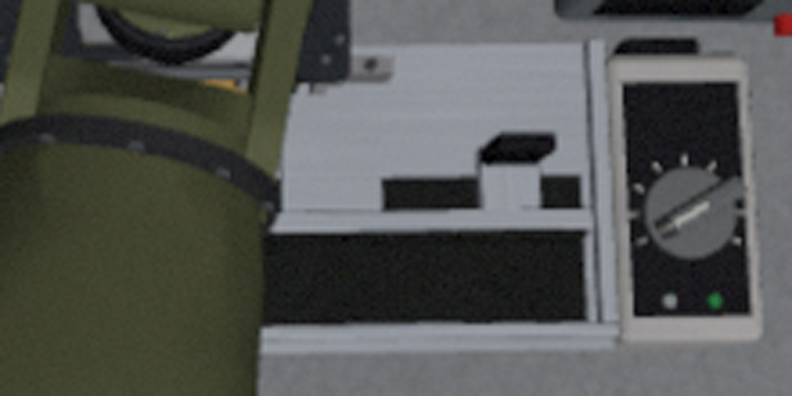

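```bash
python3 -m handwheel '-0.04 -0.3 0 -1 0;-0.04 -0.3 0 -1 0;-0.04 -0.3 0 -1 0;-0.04 -0.3 0 -1 0;-0.04 -0.3 0 -1 0;-0.04 -0.3 0 -1 0;-0.04 -0.3 0 -1 0;-0.04 -0.3 0 -1 0;-0.04 -0.3 0 -1 0;-0.04 -0.3 0 -1 0;-0.04 -0.3 0 -1 0;-0.04 -0.3 0 -1 0' ;python3 -m handwheel '-0.04 -0.3 0 -1 0;-0.04 -0.3 0 -1 0;-0.04 -0.3 0 -1 0;0 -0.3 0 -1 0;0 -0.3 0 -1 0;0 -0.3 0 -1 0;0 0 0 0 0;0 0 0 0 0;0 0 0 0 0'
python3 - <<'E'
from h import *
im,P=cloud("top"); D=im.astype(int)
m=(P[...,0]>580)&(P[...,0]<650)&(P[...,1]>-140)&(P[...,1]<-40)&(P[...,2]>134)&(P[...,2]<175)&(D.max(-1)<70)
q=P[m];print(len(q), len(q) and (np.median(q,0),q.min(0),q.max(0)))
E
```

```text
clock: 7.23
eef_pos: [590.0, -219.1, 216.8]
eef_rot: [-3.141, -0.002, 2.104]
wrist_force: [0.3, 0.6, -0.4]
finger_gap: 93.8
finger_force: 0.0
clock: 7.98
eef_pos: [585.5, -290.1, 217.5]
eef_rot: [-3.141, -0.001, 1.588]
wrist_force: [-0.6, 0.1, -0.3]
finger_gap: 94.1
finger_force: 0.0
102 (array([607.87434022, -75.55281464, 163.87300042]), array([593.44961959, -81.92902461, 134.78568267]), array([626.08962912, -69.51621796, 169.491938  ]))
```

```bash
python3 -m handwheel '0.02 -0.1 -0.4 0 0;0 0 -0.7 0 0;0 0 -0.83 0 0;0 0 0 0 0.6;0 0 0 0 0.8;0 0 0 0 1;0 0 0 0 1;0 0 0 0 1;0 0 0 0 1;0 0 0 0 1;0 0 0 0 1;0 0 0 0 1' 20;python3 -m handwheel '0 0 0 0 1;0 0 0 0 1;0 0 0 0 1;0 0 0 0 1';python3 -m handwheel '0.12 0 0 0 1;0.12 0 0 0 1;0.12 0 0 0 1;0.12 0 0 0 1;0 0 0 0 1;0 0 0 0 1'
```

```text
clock: 9.03
eef_pos: [586.4, -294.9, 141.2]
eef_rot: [3.141, 0.0, 1.584]
wrist_force: [0.4, -1.2, 0.4]
finger_gap: 37.5
finger_force: 0.0
clock: 9.37
eef_pos: [586.3, -294.9, 141.0]
eef_rot: [-3.141, -0.0, 1.584]
wrist_force: [-0.1, -0.7, 0.3]
finger_gap: 12.1
finger_force: 20.0
clock: 9.87
eef_pos: [606.2, -294.4, 141.0]
eef_rot: [3.141, -0.0, 1.585]
wrist_force: [1.7, 5.3, 0.4]
finger_gap: 11.9
finger_force: 20.0
```

```bash
python3 -m handwheel '0.1 0 0 0 1;0.1 0 0 0 1;0 0 0 0 1;0 0 0 0 1';python3 -m handwheel '0.1 0 0 0 1;0 0 0 0 1'
```

```text
clock: 10.2
eef_pos: [613.9, -294.2, 141.0]
eef_rot: [3.141, -0.001, 1.585]
wrist_force: [0.5, 6.1, 1.1]
finger_gap: 11.8
finger_force: 20.0
clock: 10.37
eef_pos: [616.9, -294.2, 141.0]
eef_rot: [-3.139, -0.002, 1.585]
wrist_force: [-7.4, 7.2, 3.9]
finger_gap: 11.6
finger_force: 20.0
```

```bash
python3 -m handwheel '0.05 0 0 0 1;0.05 0 0 0 1;0 0 0 0 1'; python3 -m handwheel '-0.09 0 0 0 0.6;0 0 0 0 0;0 0 0 0 0;0 0 0 0 0;0 0 0 0 0;0 0 0 0 0;0 0 0.7 0 0;0 0 0.7 0 0;0 0 0.7 0 0;0 0 0 0 0'
```

```text
clock: 10.62
eef_pos: [617.3, -294.3, 140.7]
eef_rot: [-3.13, -0.004, 1.584]
wrist_force: [-40.5, 12.3, 16.1]
finger_gap: 12.4
finger_force: 19.9
clock: 11.45
eef_pos: [619.4, -295.5, 231.6]
eef_rot: [3.134, 0.004, 1.584]
wrist_force: [0.3, 0.2, 1.9]
finger_gap: 75.3
finger_force: 0.0
```

```bash
python3 -m handwheel '-0.1 1 0 0.1 0;-0.1 1 0 0.1 0;-0.1 1 0 0.1 0;-0.1 1 0 0.1 0;-0.1 1 0 0.1 0;-0.1 1 0 0.1 0;-0.1 1 0 0.1 0;0 0 0 0.1 0;0 0 0 0.1 0;0 0 0 0 0';  python3 - <<'E'
from h import *
im,P=cloud("top");c=im.astype(int)
def b(nm,u0,v0,u1,v1,zl,zh,f=None):
    p=P[v0:v1,u0:u1].reshape(-1,3);m=(p[:,2]>zl)&(p[:,2]<zh)
    if f: m&=f(c[v0:v1,u0:u1].reshape(-1,3))
    q=p[m]; r=cv2.minAreaRect(q[:,:2].astype(np.float32));print(nm,len(q),np.median(q,0).round(),q.min(0).round(),q.max(0).round(),np.round(r[0],1),np.round(r[1],1),round(r[2],1))
b("bottle",222,118,265,165,20,200); b("cap",222,118,265,165,100,200,lambda c:c[:,2]>c[:,0]+60)
b("A",200,205,255,245,40,70); b("B",130,260,190,305,40,70)
b("purple",170,140,215,195,20,90);b("yellow",140,195,192,245,20,90)
im,P=cloud("top")
E
```

```text
clock: 12.28
eef_pos: [590.1, -15.2, 224.9]
eef_rot: [3.142, 0.0, 1.664]
wrist_force: [0.1, -0.2, -0.5]
finger_gap: 93.9
finger_force: 0.0
bottle 957 [758. 151. 100.] [736. 123.  20.] [803. 195. 152.] [767.7 156.9] [61.7 69.5] 21.2
cap 160 [770. 159. 145.] [756. 144. 109.] [787. 180. 152.] [770.7 160.2] [29.3 31.1] 23.2
A 959 [578. 189.  53.] [546. 143.  41.] [610. 236.  60.] [578.9 189.4] [59.5 90.4] 6.8
B 1004 [443. 346.  52.] [406. 297.  42.] [481. 397.  59.] [442.8 347.4] [59.3 91.5] 13.7
purple 1029 [715. 285.  53.] [670. 252.  20.] [766. 323.  61.] [717.4 288.1] [91.  59.7] 10.0
yellow 1062 [589. 336.  52.] [539. 294.  20.] [642. 384.  60.] [591.1 340.5] [61.4 89.9] 61.4
```

```bash
python3 -m handwheel '-0.06 1 0 0.2 0;-0.06 1 0 0 0;-0.06 1 0 0 0;-0.06 1 0 0 0;-0.06 1 -0.4 0 0;0 0.11 -0.9 0 0;0 0 -0.9 0 0;0 0 -0.9 0 0;0 0 -0.9 0 0;0 0 -0.8 0 0;0 0 0 0 0;0 0 0 0 0'; python3 -m handwheel '0 0 0 0 0.4;0 0 0 0 0.5;0 0 0 0 1;0 0 0 0 1;0 0 0 0 1;0 0 0 0 1;0 0 0 0 1;0 0 0 0 1' 25
```

```text
clock: 13.38
eef_pos: [578.0, 187.1, 33.0]
eef_rot: [-3.139, 0.0, 1.679]
wrist_force: [0.2, -0.1, 1.6]
finger_gap: 93.9
finger_force: 0.0
clock: 14.05
eef_pos: [578.1, 188.2, 34.1]
eef_rot: [3.141, -0.0, 1.68]
wrist_force: [-3.8, -0.3, 6.6]
finger_gap: 57.6
finger_force: 25.0
```

```bash
python3 -m handwheel '0 0 0 0 0.2;0 0 0 0 0.2;0 0 -0.15 0 0.2;0 0 0 0 0.2;0 0 0 0 1;0 0 0 0 1;0 0 0 0 1;0 0 0 0 1;0 0 0 0 1' 25;python3 -m handwheel '0 0 0.5 0 1;0 0 0.9 0 1;0 0 0.9 0 1;0 0 0.9 0 1;0 0 0.9 0 1;0 0 0 0 1;0 0 0 0 1'
```

```text
clock: 14.8
eef_pos: [578.1, 188.2, 27.6]
eef_rot: [3.142, -0.0, 1.68]
wrist_force: [-0.1, 0.5, -1.0]
finger_gap: 57.7
finger_force: 25.0
clock: 15.38
eef_pos: [578.6, 188.3, 193.2]
eef_rot: [3.138, -0.0, 1.68]
wrist_force: [-1.1, -0.6, -2.8]
finger_gap: 57.8
finger_force: 25.0
```

```bash
python3 -m handwheel '-0.13 -0.88 0 -0.1 1;-0.13 -0.88 0 -0.1 1;-0.13 -0.88 0 -0.1 1;-0.13 -0.88 0 -0.1 1;-0.13 -0.88 0 -0.1 1;-0.13 -0.88 0 -0.1 1;-0.13 -0.88 0 -0.1 1;-0.13 -0.88 0 -0.1 1;-0.13 -0.88 0 -0.1 1;-0.13 -0.88 0 -0.1 1;-0.13 -0.88 0 -0.1 1;-0.13 -0.84 0 0 1';python3 -m handwheel '0 0 -0.3 0 1;0 0 -0.5 0 1;0 0 -0.3 0 1;0 0 0 0 1;0 0 0 0 1'
python3 - <<'E'
from h import *
im,P=cloud("scene"); save(im,"pics/s3.png",4,(140,225,340,345))
E
```

```text
clock: 16.38
eef_pos: [514.4, -234.1, 189.5]
eef_rot: [-3.139, -0.002, 1.584]
wrist_force: [1.7, -0.1, -1.8]
finger_gap: 57.8
finger_force: 25.0
clock: 16.8
eef_pos: [515.3, -232.1, 146.6]
eef_rot: [-3.139, -0.001, 1.585]
wrist_force: [-0.6, 0.3, -0.7]
finger_gap: 57.9
finger_force: 25.0
```

View pics/s3.png

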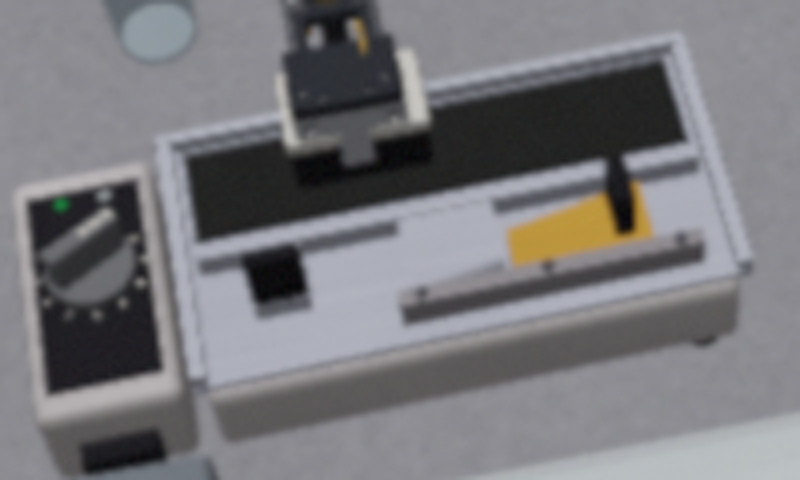

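The bar is open, the wedge is out, and the box hangs between lip and bar at crop (360,150). I'll lower it.

```bash
python3 -m handwheel '0 0 -0.2 0 1;0 0 -0.15 0 1;0 0 -0.06 0 1;0 0 0 0 1;0 0 0 0 1';python3 -m handwheel '0 0 -0.04 0 1;0 0 -0.02 0 1;0 0 0 0 1;0 0 0 0 1'
```

```text
clock: 17.27
eef_pos: [515.7, -232.6, 131.2]
eef_rot: [-3.141, -0.0, 1.585]
wrist_force: [-1.1, 1.4, -2.1]
finger_gap: 57.6
finger_force: 25.0
clock: 17.6
eef_pos: [515.7, -232.6, 128.9]
eef_rot: [3.142, 0.0, 1.584]
wrist_force: [0.0, 0.3, -1.8]
finger_gap: 57.6
finger_force: 25.0
```

```bash
python3 -m handwheel '0 0 -0.03 0 1;0 0 0 0 1;0 0 0 0 0.5;0 0 0 0 0.2;0 0 0 0 0.2;0 0 0 0 0.2;0 0 0 0 0.2';python3 -m handwheel '0 0 0.5 0 0.1;0 0 0.8 0 0;0 0 0.8 0 0;0 0 0 0 0;0 0 0 0 0'
```

```text
clock: 18.18
eef_pos: [515.8, -232.7, 127.8]
eef_rot: [3.141, 0.0, 1.584]
wrist_force: [-0.5, -0.6, -0.0]
finger_gap: 74.7
finger_force: 0.0
clock: 18.6
eef_pos: [516.2, -232.9, 213.2]
eef_rot: [3.139, 0.002, 1.584]
wrist_force: [-0.4, 0.4, -0.3]
finger_gap: 94.1
finger_force: 0.0
```

```bash
python3 -m handwheel '-0.1 1 0 0.1 0;-0.1 1 0 0.1 0;-0.1 1 0 0.1 0;-0.1 1 0 0.1 0;-0.1 1 0 0.1 0;-0.1 1 0 0.1 0;-0.1 1 0 0.1 0;-0.1 1 0 0.1 0;-0.1 1 0 0.1 0;0 0 0 0 0' >/dev/null
python3 - <<'E'
from h import *
im,P=cloud("top");s=read_state();print(s["eef_pos"],s["eef_rot"])
def b(nm,u0,v0,u1,v1,zl,zh):
    p=P[v0:v1,u0:u1].reshape(-1,3);m=(p[:,2]>zl)&(p[:,2]<zh)
    q=p[m]; r=cv2.minAreaRect(q[:,:2].astype(np.float32));print(nm,len(q),np.median(q,0).round(),np.round(r[0],1),np.round(r[1],1),round(r[2],1))
b("B",120,250,195,315,40,70); b("A",360,210,470,275,142,170)
save(im,"pics/t3.png",1)
E
```

```text
[478.66412454 130.09905347 210.42446532] [-3.13983880e+00 -4.51035141e-05  1.66769649e+00]
B 761 [441. 357.  52.] [440.8 357. ] [59.9 72.1] 12.8
A 1158 [ 516. -230.  153.] [ 516.1 -230.7] [58.4 90.4] 0.8
```

View pics/t3.png

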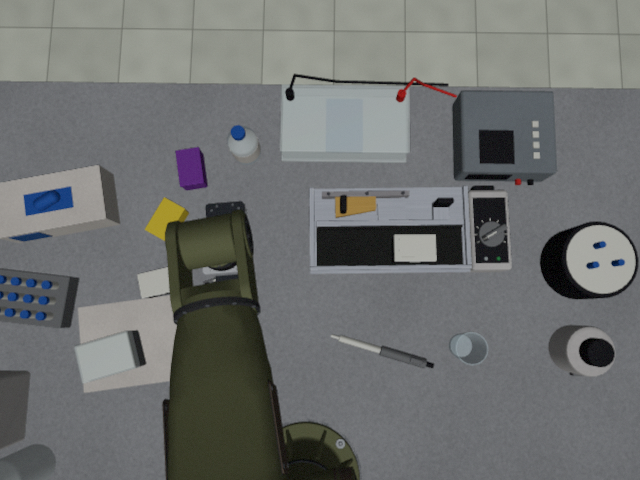

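```bash
python3 -m handwheel '-0.15 0.9 0 0.3 0;-0.15 0.9 0 0.3 0;-0.15 0.9 0 0.3 0;-0.15 0.9 0 0.3 0;-0.15 0.9 0 0.3 0;-0.15 0.93 -0.4 0.1 0;0 0 -0.7 0 0;0 0 -0.6 0 0;0 0 0 0 0;0 0 0 0 0'
python3 - <<'E'
from h import *
im,P=cloud("scene")
def b(nm,zl,zh,f):
    c=im.astype(int)
    m=(P[...,0]>370)&(P[...,0]<520)&(P[...,1]>255)&(P[...,1]<430)&(P[...,2]>zl)&(P[...,2]<zh)&(c.min(-1)>140)
    q=P[m]; r=cv2.minAreaRect(q[:,:2].astype(np.float32));print(nm,len(q),np.median(q,0).round(),np.round(r[0],1),np.round(r[1],1),round(r[2],1))
b("B",45,62,0)
E
```

```text
clock: 20.32
eef_pos: [443.7, 343.5, 142.7]
eef_rot: [-3.139, 0.001, 1.802]
wrist_force: [1.1, -0.3, -0.7]
finger_gap: 93.9
finger_force: 0.0
B 488 [440. 345.  53.] [438.9 345.2] [62.1 95.1] 13.4
```

```bash
python3 -m handwheel '-0.03 0.05 -0.7 0.1 0;0 0 -0.8 0 0;0 0 -0.8 0 0;0 0 -0.45 0 0;0 0 0 0 0;0 0 0 0 0;0 0 -0.08 0 0.2;0 0 0 0 0.2'; python3 -m handwheel '0 0 0 0 1;0 0 0 0 1;0 0 0 0 1;0 0 0 0 1;0 0 0 0 1;0 0 0 0 1;0 0 0 0 1' 25
```

```text
clock: 21.03
eef_pos: [443.4, 347.0, 32.1]
eef_rot: [3.139, -0.001, 1.811]
wrist_force: [0.4, 1.4, -0.5]
finger_gap: 83.8
finger_force: 0.0
clock: 21.62
eef_pos: [442.5, 346.7, 30.8]
eef_rot: [3.142, -0.0, 1.811]
wrist_force: [-3.0, -1.7, 6.3]
finger_gap: 57.8
finger_force: 25.0
```

```bash
python3 -m handwheel '0 0 0.5 0 1;0 0 0.9 0 1;0 0 0.9 0 1;0 0 0.9 0 1;0 0 0.9 0 1;0 0 0.2 0 1;0 0 0 0 1'; python3 -m handwheel '0.15 -0.95 0 -0.2 1;0.15 -0.95 0 -0.2 1;0.15 -0.95 0 -0.2 1;0.15 -0.95 0 -0.2 1;0.15 -0.95 0 -0.2 1;0.15 -0.95 0 -0.2 1;0.15 -0.95 0 -0.2 1;0.15 -0.95 0 -0.2 1;0.15 -0.95 0 -0.2 1;0.15 -0.95 0 -0.2 1;0.15 -0.95 0 -0.2 1;0.15 -0.95 0 -0.2 1';python3 -m handwheel '0 0 0 -0.2 1;0 0 -0.4 0 1;0 0 -0.4 0 1;0 0 0 0 1;0 0 0 0 1'
```

```text
clock: 22.2
eef_pos: [443.2, 347.1, 204.9]
eef_rot: [3.137, -0.002, 1.811]
wrist_force: [-0.3, 0.6, -2.2]
finger_gap: 57.6
finger_force: 25.0
clock: 23.2
eef_pos: [513.7, -111.2, 200.2]
eef_rot: [-3.139, -0.001, 1.601]
wrist_force: [0.8, 0.8, -1.4]
finger_gap: 57.8
finger_force: 25.0
clock: 23.62
eef_pos: [513.7, -109.0, 168.8]
eef_rot: [-3.138, -0.001, 1.585]
wrist_force: [-0.8, 1.0, -1.9]
finger_gap: 57.8
finger_force: 25.0
```

Need dx +3, dy −17, dz −38.

```bash
python3 -m handwheel '0.07 -0.42 0 0 1;0 0 -0.4 0 1;0 0 -0.3 0 1;0 0 -0.1 0 1;0 0 0 0 1;0 0 0 0 1';python3 -m handwheel '0 0 -0.1 0 1;0 0 0 0 1;0 0 0 0 1'
```

```text
clock: 24.12
eef_pos: [517.5, -126.0, 139.1]
eef_rot: [3.141, 0.0, 1.585]
wrist_force: [-0.2, 0.8, -2.1]
finger_gap: 57.5
finger_force: 25.0
clock: 24.37
eef_pos: [517.3, -126.1, 134.7]
eef_rot: [3.141, 0.0, 1.585]
wrist_force: [0.9, 0.0, -1.7]
finger_gap: 58.0
finger_force: 25.0
```

```bash
python3 -m handwheel '0 0 -0.06 0 1;0 0 -0.03 0 1;0 0 0 0 1;0 0 0 0 1;0 0 0 0 0.5;0 0 0 0 0.2;0 0 0 0 0.2;0 0 0 0 0.2;0 0 0 0 0.2';python3 -m handwheel '0 0 0.5 0 0.1;0 0 0.8 0 0;0 0 0.8 0 0;0 0 0 0 0;0 0 0 0 0'
```

```text
clock: 25.12
eef_pos: [517.3, -126.2, 130.9]
eef_rot: [3.141, 0.0, 1.584]
wrist_force: [0.2, -0.2, 0.9]
finger_gap: 74.9
finger_force: 0.0
clock: 25.53
eef_pos: [517.8, -126.4, 216.2]
eef_rot: [3.139, 0.001, 1.584]
wrist_force: [-1.0, 1.0, 0.3]
finger_gap: 94.0
finger_force: 0.0
```

```bash
python3 -m handwheel '0.4 -0.7 0 0 0;0.4 -0.7 0 0 0;0.4 -0.7 0 0 0;0.4 -0.7 0 0 0;0.4 -0.7 0 0 0;0.44 -0.69 0 0 0;0 0 0 0 0;0 0 0 0 0;0 0 0 0 0'
python3 - <<'E'
from h import *
im,P=cloud("scene"); save(im,"pics/s4.png",4,(140,225,340,345))
im,P=cloud("top")
p=P[200:275,310:470].reshape(-1,3);q=p[(p[:,2]>144)&(p[:,2]<165)&(p[:,1]>-184)&(p[:,0]<570)]
r=cv2.minAreaRect(q[:,:2].astype(np.float32));print(len(q),r)
E
```

```text
clock: 26.28
eef_pos: [614.4, -293.2, 213.4]
eef_rot: [-3.14, -0.001, 1.585]
wrist_force: [-0.6, 0.3, 0.1]
finger_gap: 94.0
finger_force: 0.0
1128 ((517.8486328125, -125.0341796875), (56.861141204833984, 88.18560791015625), 0.5645171403884888)
```

View pics/s4.png

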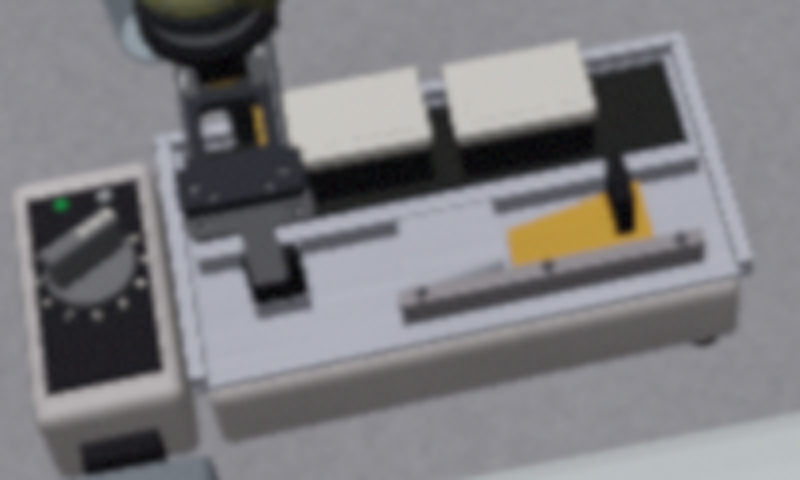

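Both boxes stand flat between lip and bar, at crop (355,115) and (520,90). Next I grip the handle plate.

```bash
python3 -m handwheel '0 0 -0.6 0 0;0 0 -0.7 0 0;0 0 -0.5 0 0;0 0 0 0 0.6;0 0 0 0 0.8;0 0 0 0 1;0 0 0 0 1;0 0 0 0 1;0 0 0 0 1;0 0 0 0 1;0 0 0 0 1;0 0 0 0 1' 20;python3 -m handwheel '0 0 0 0 1;0 0 0 0 1;0 0 0 0 1;0 0 0 0 1';python3 -m handwheel '-0.1 0 0 0 1;-0.1 0 0 0 1;-0.1 0 0 0 1;-0.1 0 0 0 1;0 0 0 0 1;0 0 0 0 1'
```

```text
clock: 27.38
eef_pos: [614.9, -293.9, 142.9]
eef_rot: [3.141, 0.0, 1.584]
wrist_force: [0.4, -0.7, -0.2]
finger_gap: 37.4
finger_force: 0.0
clock: 27.72
eef_pos: [614.9, -293.8, 142.8]
eef_rot: [3.141, 0.0, 1.585]
wrist_force: [1.2, -1.4, 0.7]
finger_gap: 11.8
finger_force: 20.0
clock: 28.22
eef_pos: [598.3, -294.2, 142.8]
eef_rot: [-3.141, 0.0, 1.584]
wrist_force: [-0.8, -5.2, -1.7]
finger_gap: 12.0
finger_force: 20.0
```

```bash
python3 -m handwheel '-0.06 0 0 0 1;-0.06 0 0 0 1;-0.05 0 0 0 1;0 0 0 0 1;0 0 0 0 1';python3 -m handwheel '-0.025 0 0 0 1;-0.025 0 0 0 1;0 0 0 0 1;0 0 0 0 1'
```

```text
clock: 28.63
eef_pos: [592.2, -294.4, 142.8]
eef_rot: [3.141, 0.001, 1.584]
wrist_force: [3.3, -6.2, -3.0]
finger_gap: 11.8
finger_force: 20.0
clock: 28.97
eef_pos: [591.0, -294.3, 142.8]
eef_rot: [3.139, 0.001, 1.584]
wrist_force: [9.2, -8.1, -4.9]
finger_gap: 12.0
finger_force: 20.0
```

```bash
python3 -m handwheel '-0.025 0.01 0 0 1;0 0 0 0 1;0 0 0 0 1';python3 -m handwheel '0 0 0 0 0.6;0 0 0 0 0;0 0 0 0 0;0 0 0 0 0;0 0 0.7 0 0;0 0 0.7 0 0;0 0 0.7 0 0;0 0 0 0 0';python3 -m handwheel '0 0.3 0 1 0;0.05 0.3 0 1 0;0.05 0.3 0 1 0;0.05 0.3 0 1 0;0.05 0.3 0 1 0;0.05 0.3 0 1 0;0.05 0.3 0 1 0;0.05 0.3 0 1 0;0.05 0.3 0 1 0;0.05 0.3 0 1 0;0.05 0.3 0 1 0;0.05 0.3 0 1 0'
```

```text
clock: 29.22
eef_pos: [590.4, -294.3, 142.9]
eef_rot: [3.138, 0.002, 1.584]
wrist_force: [13.8, -10.5, -7.8]
finger_gap: 11.9
finger_force: 20.0
clock: 29.88
eef_pos: [590.3, -293.9, 233.2]
eef_rot: [3.134, 0.004, 1.585]
wrist_force: [-0.7, -0.8, 0.1]
finger_gap: 61.9
finger_force: 0.0
clock: 30.88
eef_pos: [610.9, -148.6, 226.5]
eef_rot: [3.142, -0.001, 2.636]
wrist_force: [0.4, -0.3, 0.2]
finger_gap: 94.0
finger_force: 0.0
```

```bash
python3 -m handwheel '0 0.3 0 1 0;0 0.3 0 1 0;0 0.3 0 1 0;0 0.3 0 1 0;0 0.3 0 1 0;0 0.3 0 1 0;0 0 0 0 0;0 0 0 0 0'
```

```text
clock: 31.55
eef_pos: [611.0, -77.1, 226.7]
eef_rot: [3.142, -0.0, -3.13]
wrist_force: [0.4, -0.1, -0.3]
finger_gap: 93.7
finger_force: 0.0
```

```bash
python3 -m handwheel '0 0 -0.7 0 0;0 0 -0.8 0 0;0 0 -0.68 0 0;0 0 0 0 0.6;0 0 0 0 0.8;0 0 0 0 1;0 0 0 0 1;0 0 0 0 1;0 0 0 0 1;0 0 0 0 1;0 0 0 0 1;0 0 0 0 1' 40;python3 -m handwheel '0 0 0 0 1;0 0 0 0 1;0 0 0 0 1;0 0 0 0 1';python3 -m handwheel '0 -0.15 0 0 1;0 -0.15 0 0 1;0 -0.15 0 0 1;0 -0.15 0 0 1;0 -0.15 0 0 1;0 -0.15 0 0 1;0 0 0 0 1;0 0 0 0 1'
```

```text
clock: 32.55
eef_pos: [611.1, -77.4, 139.8]
eef_rot: [-3.142, 0.0, -3.128]
wrist_force: [0.0, 0.1, 0.1]
finger_gap: 37.7
finger_force: 0.0
clock: 32.88
eef_pos: [611.1, -77.2, 139.6]
eef_rot: [3.141, -0.0, -3.128]
wrist_force: [1.0, 1.5, 0.8]
finger_gap: 13.8
finger_force: 40.0
clock: 33.55
eef_pos: [611.9, -114.1, 139.6]
eef_rot: [-3.141, 0.002, -3.128]
wrist_force: [8.6, -2.8, -4.5]
finger_gap: 13.7
finger_force: 40.0
```

```bash
python3 -m handwheel '0.02 -0.1 0 0 1;0 -0.1 0 0 1;0 -0.1 0 0 1;0 0 0 0 1;0 0 0 0 1';python3 -m handwheel '0.01 -0.1 0 0 1;0 0 0 0 1;0 0 0 0 1';python3 -m handwheel '0 -0.05 0 0 1;0 -0.05 0 0 1;0 0 0 0 1;0 0 0 0 1'
```

```text
clock: 33.97
eef_pos: [612.3, -126.0, 139.6]
eef_rot: [-3.141, 0.001, -3.128]
wrist_force: [5.4, -0.4, -2.1]
finger_gap: 13.8
finger_force: 40.0
clock: 34.22
eef_pos: [612.5, -129.5, 139.6]
eef_rot: [3.141, 0.0, -3.128]
wrist_force: [3.7, 2.8, -0.5]
finger_gap: 13.7
finger_force: 40.0
clock: 34.55
eef_pos: [612.6, -132.6, 139.6]
eef_rot: [3.14, 0.001, -3.127]
wrist_force: [5.0, 8.1, -0.6]
finger_gap: 13.7
finger_force: 40.0
```

```bash
python3 -m handwheel '0 -0.06 0 0 1;0 -0.06 0 0 1;0 0 0 0 1;0 0 0 0 1';python3 -m handwheel '0 -0.05 0 0 1;0 -0.05 0 0 1;0 0 0 0 1;0 0 0 0 1'
```

```text
clock: 34.88
eef_pos: [612.7, -136.8, 139.6]
eef_rot: [3.139, 0.001, -3.127]
wrist_force: [4.3, 11.9, 0.1]
finger_gap: 13.7
finger_force: 40.0
clock: 35.22
eef_pos: [612.8, -140.2, 139.6]
eef_rot: [3.139, 0.001, -3.127]
wrist_force: [5.7, 15.2, 1.6]
finger_gap: 13.8
finger_force: 40.0
```

```bash
python3 -m handwheel '0 -0.05 0 0 1;0 -0.05 0 0 1;0 0 0 0 1;0 0 0 0 1';python3 -m handwheel '0 -0.05 0 0 1;0 -0.05 0 0 1;0 0 0 0 1;0 0 0 0 1'
```

```text
clock: 35.55
eef_pos: [612.9, -143.6, 139.6]
eef_rot: [3.138, 0.001, -3.126]
wrist_force: [6.8, 18.7, 0.6]
finger_gap: 13.9
finger_force: 40.0
clock: 35.88
eef_pos: [613.0, -147.1, 139.6]
eef_rot: [3.137, 0.001, -3.126]
wrist_force: [6.8, 22.0, -0.4]
finger_gap: 13.7
finger_force: 40.0
```

```bash
python3 -m handwheel '0 0 0 0 0.6;0 0 0 0 0.2;0 0 0 0 0;0 0 0 0 0;0 0 0 0 0;0 0 0.7 0 0;0 0 0.7 0 0;0 0 0.7 0 0;0 0 0 0 0'; python3 -m handwheel '-0.1 -0.8 0 -1 0;-0.1 -0.8 0 -1 0;-0.1 -0.8 0 -1 0;-0.1 -0.8 0 -1 0;-0.1 -0.8 0 -1 0;-0.1 -0.8 0 -1 0;-0.1 -0.8 0 -1 0;-0.15 -0.5 0 -1 0;-0.15 0 0 -1 0;-0.15 0 0 -1 0;-0.15 0 0 -1 0;0 0 0 -0.9 0'
python3 - <<'E'
from h import *
im,P=cloud("scene"); save(im,"pics/s5.png",4,(140,225,340,345))
s=read_state();print(s["eef_pos"],s["eef_rot"])
im,P=cloud("top"); c=im.astype(int)
m=(P[...,0]>580)&(P[...,0]<650)&(P[...,1]>-180)&(P[...,1]<-40)&(P[...,2]>134)&(P[...,2]<175)&(c.max(-1)<70)
print("tab",P[m].mean(0).round(1))
p=P[200:275,310:470].reshape(-1,3)
for lo,hi in((-184,0),(-290,-180)):
    q=p[(p[:,2]>142)&(p[:,2]<165)&(p[:,1]>lo)&(p[:,1]<hi)&(p[:,0]<560)]
    if len(q): r=cv2.minAreaRect(q[:,:2].astype(np.float32));print(len(q),r,np.median(q[:,2]))
E
```

```text
clock: 36.63
eef_pos: [613.7, -151.0, 229.7]
eef_rot: [-3.139, 0.008, -3.128]
wrist_force: [0.7, 0.3, 1.2]
finger_gap: 69.9
finger_force: 0.0
clock: 37.63
eef_pos: [559.2, -394.9, 223.3]
eef_rot: [-3.141, -0.0, 2.111]
wrist_force: [0.5, -0.1, 0.3]
finger_gap: 93.8
finger_force: 0.0
[ 559.61128879 -394.68513848  223.37082079] [-3.14135641e+00 -1.72747271e-04  2.10605246e+00]
tab [ 609.1 -146.2  161.8]
1158 ((508.50079345703125, -125.67513275146484), (58.46377182006836, 89.36689758300781), 0.6949394941329956) 152.60995286522166
1161 ((511.4032287597656, -231.12783813476562), (58.53301239013672, 90.58761596679688), 1.1698161363601685) 152.71955869344288
```

View pics/s5.png

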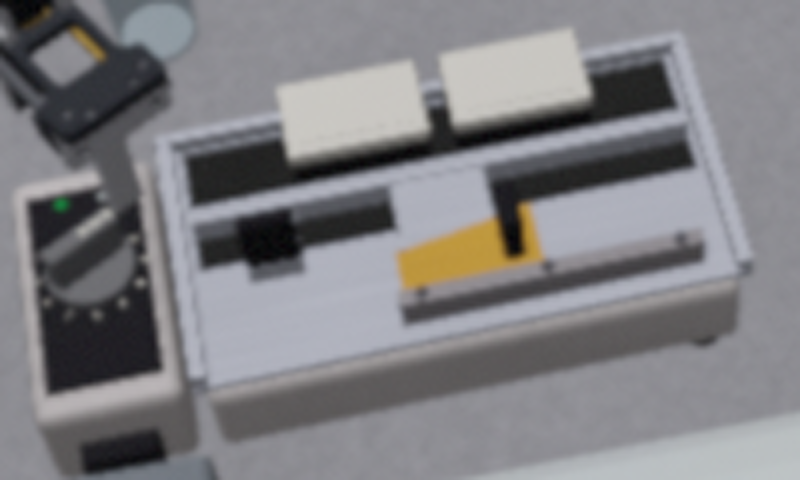

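The wedge is jammed at y=-146 and did not spring back. Both boxes are flat at z=152.7, against the lip. Now the selector.

```bash
python3 -m handwheel '-0.07 -0.42 0 0.1 0.3;0 0 -0.6 0 0.4;0 0 -0.7 0 0.4;0 0 -0.7 0 0.4;0 0 -0.5 0 0.4;0 0 0 0 0.4;0 0 0 0 0.4;0 0 0 0 0.4'
```

```text
clock: 38.4
eef_pos: [558.0, -411.5, 125.4]
eef_rot: [3.141, 0.002, 2.127]
wrist_force: [-0.3, -0.4, 1.4]
finger_gap: 56.3
finger_force: 0.0
```

```bash
python3 -m handwheel '-0.03 0 -0.2 0 0.4;0 0 -0.1 0 0.4;0 0 0 0 0.4;0 0 0 0 1;0 0 0 0 1;0 0 0 0 1;0 0 0 0 1;0 0 0 0 1;0 0 0 0 1;0 0 0 0 1;0 0 0 0 1;0 0 0 0 1' 30
```

```text
clock: 39.4
eef_pos: [555.9, -411.3, 111.7]
eef_rot: [-3.141, -0.0, 2.125]
wrist_force: [-4.6, -1.0, 1.8]
finger_gap: 13.9
finger_force: 30.0
```

```bash
python3 -m handwheel '0.02 0 0 -0.8 1;0 0 0 -0.8 1;0 0 0 -0.8 1;0 0 0 -0.8 1;0 0 0 -0.8 1;0 0 0 -0.8 1;0 0 0 -0.8 1;0 0 0 -0.8 1;0 0 0 -0.8 1;0 0 0 -0.8 1;0 0 0 -0.8 1;0 0 0 -0.8 1';python3 -m handwheel '0 0 0 -0.8 1;0 0 0 -0.8 1;0 0 0 -0.8 1;0 0 0 -0.8 1;0 0 0 -0.8 1;0 0 0 -0.8 1;0 0 0 -0.8 1;0 0 0 -0.8 1;0 0 0 -0.8 1;0 0 0 -0.8 1;0 0 0 -0.8 1;0 0 0 -0.8 1'
```

```text
clock: 40.4
eef_pos: [556.3, -411.3, 111.7]
eef_rot: [-3.14, 0.0, 1.284]
wrist_force: [-7.0, -0.9, 3.4]
finger_gap: 13.5
finger_force: 30.0
clock: 41.4
eef_pos: [556.5, -411.5, 111.7]
eef_rot: [3.141, 0.001, 0.447]
wrist_force: [-4.7, -3.6, 1.3]
finger_gap: 13.5
finger_force: 30.1
```

```bash
python3 -m handwheel '0 0 0 -0.8 1;0 0 0 -0.8 1;0 0 0 -0.8 1;0 0 0 -0.8 1;0 0 0 -0.8 1;0 0 0 -0.8 1;0 0 0 0 1;0 0 0 0 1;0 0 0 0 1'
```

```text
clock: 42.15
eef_pos: [556.5, -411.6, 111.7]
eef_rot: [3.141, 0.001, 0.031]
wrist_force: [-5.0, -3.8, 1.2]
finger_gap: 13.6
finger_force: 30.0
```

```bash
python3 -m handwheel '0 0 0 0 0.7;0 0 0 0 0.65;0 0 0 0 0.65;0 0 0 0 0.65;0 0 0.5 0 0.65;0 0 0.8 0 0.65;0 0 0.9 0 0.6;0 0 0.9 0 0.5;0 0 0.5 0 0.4';python3 -m handwheel '-1 0 0 0 0.3;-1 0 0 0 0.3;-1 0 0 0 0.3;0 0 0 0 0.3;0 0 0 0 0.3'
python3 - <<'E'
from h import *
im,P=cloud("top"); save(im,"pics/t6.png",3.4,(295,120,525,290))
c=im.astype(int)
p=P[200:275,310:470].reshape(-1,3)
for lo,hi in((-184,0),(-290,-180)):
    q=p[(p[:,2]>142)&(p[:,2]<165)&(p[:,1]>lo)&(p[:,1]<hi)&(p[:,0]<560)]
    if len(q): r=cv2.minAreaRect(q[:,:2].astype(np.float32));print(len(q),r,np.median(q[:,2]))
E
```

```text
clock: 42.9
eef_pos: [557.6, -411.2, 260.5]
eef_rot: [3.138, -0.004, 0.031]
wrist_force: [1.1, 0.2, -0.2]
finger_gap: 47.6
finger_force: 0.0
clock: 43.32
eef_pos: [435.9, -411.2, 256.4]
eef_rot: [3.141, -0.001, 0.029]
wrist_force: [-0.0, -0.7, -0.2]
finger_gap: 65.8
finger_force: 0.0
1155 ((508.44879150390625, -125.61859130859375), (58.651878356933594, 89.43677520751953), 0.8169004917144775) 152.56964663671306
1163 ((511.69232177734375, -231.07606506347656), (58.71703338623047, 90.75000762939453), 1.3305304050445557) 152.71252870890612
```

View pics/t6.png

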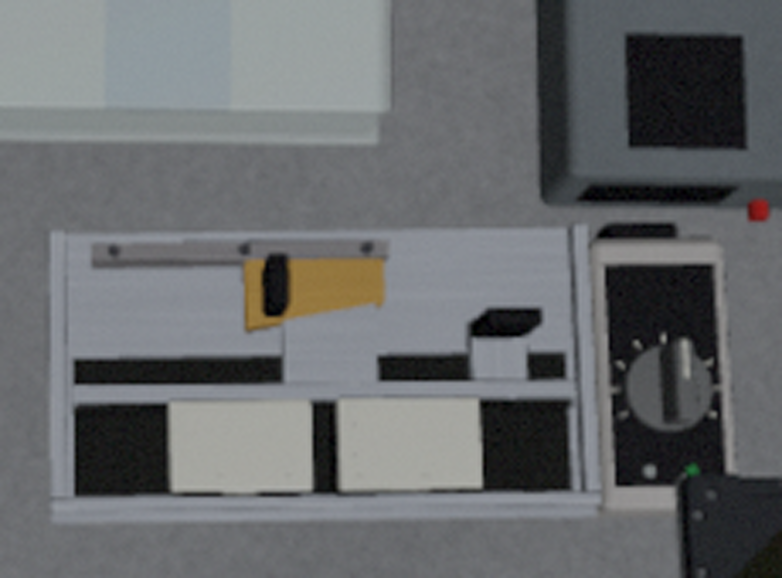

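The top view shows both boxes clamped at crop (240,447) and (410,445). The wedge is in at (275,285) and the pointer stands at the middle mark (680,350). The gripper is clear.

```bash
python3 -c "
from cell import sign_off
print(sign_off())"
```

```text
the job is handed in; nothing more can be done
None
```

Job handed in at about 43 s: both staining boxes on the bench are clamped flat on the shaker, the wedge is pushed in to about 22 N and held when let go, and the selector, turned last, points at the middle mark.

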